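# Fit the slotted port plate and hold a blade probe in the humidity chamber

## Task

Get the blade humidity probe ready for its calibration reading: take the adapter plate with the long slot (not the one with the round hole), lay it into the open port on top of the humidity chamber and press it down past the two sprung ball catches until it lies level and home on its seal. Then lift the probe out of its stand, lower the blade gently through the slot, and finish while still holding it there upright and still, hanging free with all of its vents inside the chamber and its flange one to two centimetres above the collar. Leave the round-hole plate, the timer, the vial and the dropper bottle where they are.

Things in the scene. Friction and masses are not known exactly. Their poses are not given: they have to be found in the camera images.
- chamber: Humidity calibration chamber, fixed to the bench: box with clear windows, white deck, sloping console at its front; about 170 (x) by 144 (y) mm, deck top 82 mm up, hollow floor 22 mm up, deck 12 mm thick. Origin on the bench straight below the port's centre; x points from the console to the back, y along the port's long side, z up.
- port (a point): Centre of the port at ledge level, 76 mm above the bench; axes as the chamber's. The port is a stepped opening in the deck: the upper part, 67 (x) by 86 (y) mm and 6 mm deep, ends on a flat ledge with the seal, on which a plate comes to lie flush with the deck; below the ledge the hole is 44 by 64 mm, open into the hollow.
- catch_left (a joint): Sprung steel ball (8 mm) in a dark housing on the deck at the port's +y end; 0 = fully out, 3 mm proud of the housing, grows to 0.0045 m as it is pushed back. Housings: 14 mm wide, 10 mm high, inner faces 86 mm apart. A plate just laid in rests on both balls, its underside about 9 mm above the ledge.
- catch_right (a joint): The same at the port's -y end. A straight push of about 10 N at the plate's middle snaps it past both balls, which then hold it down.
- plate_slot: Adapter plate with the long slot, loose, 64 (x) by 84 (y) mm, 6 mm thick, full-round edges, bare aluminium, 0.1 kg. Origin at the centre of its underside, z up. The grip is a black rectangular collar in its middle, 24 (x) by 42 (y) mm, 14 mm high above the plate. It fits the port with its x along the chamber's x, either way round.
- slot_mouth (a point): Centre of the slot at the top of the collar, 20 mm above the plate's underside (96 mm above the bench once the plate is home); axes as the plate's. The straight slot, 12 (x) by 30 (y) mm, runs down through collar and plate.
- plate_round: The other adapter plate, loose, same size, with a round collar (29 mm diameter) and a 15 mm round hole; not needed, to be left alone. Origin at the centre of its underside.
- stand: Bench stand of the probe, fixed: dark foot 80 by 86 mm, 10 mm high; grey sleeve 34 (x) by 54 (y) mm up to 85 mm with a vertical pocket 14 by 32 mm. Origin on the bench under its centre, x along the pocket's short side.
- probe: Blade humidity probe, loose, cordless, 0.16 kg. Origin at the blade's tip, z up to the handle. Steel blade 10 (x) by 28 (y) mm, 70 mm long, vents in its lowest 20 mm; black flange 26 by 46 mm at 70 to 76 mm above the tip; white handle (the grip) 22 (x) by 34 (y) mm at 76 to 158 mm. Starts upright, hung by its flange in the stand, tip 15 mm above the bench, axes as the stand's; lift it straight up.
- probe_tip (a point): The rounded tip of the blade, on the probe's axis (the probe's origin).
- timer: Bench timer, 66 by 66 by 18 mm, loose; leave alone. Origin under its centre.
- vial: Small glass vial, 22 mm diameter, 47 mm high, loose; leave alone. Origin under its centre.
- dropper: Amber dropper bottle, 33 mm diameter, 101 mm high, loose; leave alone. Origin under its centre.

How it is judged:
On the way, in this order (a step that is already met when the one before it is completed fails the run):
1. the slotted plate has snapped past the catches and lies level on the ledge of the port (z of plate_slot in the frame of port between -0.003 and 0.002 m and horizontal distance between plate_slot and port below 0.004 m and angle between plate_slot's own z axis and vertical below 0.03 rad), for 0.2 s.
2. the blade is through the slot, vents inside the chamber, held by the gripper (all of step 1 and z of probe_tip in the frame of port between -0.045 and -0.027 m and horizontal distance between probe_tip and slot_mouth below 0.006 m and angle between probe's own z axis and vertical below 0.1 rad and contact force between the fingers and probe above 1 N and contact force between probe and chamber below 0.5 N and contact force between probe and plate_slot below 15 N), for 0.3 s.
At the end, for the whole second after the job is handed in: Slotted plate in the port: within 2 mm of the ledge's height, 4 mm of its centre, level to 0.03 rad. Probe gripped, still, upright to 0.1 rad, within 6 mm of the slot's axis, tip 27 to 45 mm below the ledge, off the chamber and under 15 N on the plate. Ends holding it so (all of step 2 and linear speed of probe below 0.01 m/s); the arm keeps its last pose, push and grip.
It fails at once if the blade is rammed into the plate or chamber (over 40 N) (contact force between probe and plate_slot above 40 N or contact force between probe and chamber above 40 N).
It fails at once if a bystander is moved by more than 20 mm (distance of any of plate_round, timer, vial, dropper from where it was at the start of the episode above 0.02 m).
It also fails if it takes over 51 s, if anything falls off the work surface, if the arm or the gripper's body presses on something with over 40 N, if the wrist force passes 120 N, or if a joint passes its speed limit or range.

## Robot

A 6-joint arm with a two-finger parallel gripper is mounted at the origin on a cart in front of the work surface, level with it; the furniture and walls round the work are solid. World frame = base frame: x ahead of the robot, y to its left, z up, the work surface at z = 0. Lengths are in m, angles in rad, forces in N, time in s.
With the tool pointing down it reaches from about 0.325 to 0.75 m from the base axis. Payload 7.6 kg.
Tool frame: the origin (TCP) lies on the centre line of the jaws, within the pads' length; the fingertips stand 8 mm ahead of it and the grasp point (between the pads) lies 11 mm behind it (env.tcp_to_tips is the distance from the TCP to the fingertips, in m); z points along the fingers, y is the line along which they close (so a half turn about z gives the same grasp; the last joint's range is limited). The gripper opens to 85 mm and grips with 20 to 120 N. Pads are 22 mm wide; open, the fingers measure 114 mm over their backs; the gripper's body (76 mm by 85 mm) begins 54 mm behind the grasp point. The pads swing forward as they close: fully open they stand 13 mm farther back than shut.
Start: joints at [1.181, 0.052, 1.401, -0, 1.689, -0.07], TCP at [0.165, 0.498, 0.239] pointing down, gripper open.
Joint ranges: [-2.9, 2.9], [-0.91, 2.17], [0.12, 2.37], [-1.06, 4.2], [0.26, 2.73], [-2.93, 2.93]. Speed limits (rad/s): [2.57, 2.57, 3.01, 3.14, 3.14, 3.14].

## Interface

Orientations are given as [roll, pitch, yaw] about the fixed x, y, z axes, in that order (R = Rz(yaw) Ry(pitch) Rx(roll)).
In Python, from workcell import env gives the robot as it stands.
- The arm moves only by the shell command python3 -m inch 'ROWS' [OPENING] [FORCE]. ROWS is rows parted by semicolons, their numbers by spaces, 1 to 20 of them, each of 4 numbers: dx, dy, dz in m, then a turn about the tool's z in rad; each row is the pose to reach, as a shift and turn from the pose commanded when the command began, along the tool's axes at that moment; what a row does not reach only later rows make up. A row lasts 1/12 s, in which the tool goes at most 0.0417 m and 0.125 rad, less where a joint would pass 70% of its speed; a pose out of reach is approached as far as the arm can. OPENING is the opening from 0.0 (shut) to 1.0 (fully open), set as the command begins (- or left out keeps the last). The fingers move at their own pace and stop on an object; FORCE is the grip in N (left out, the last holds). Time passes only in rows, so rows that do not move let the fingers close. It prints the time, the measured TCP pose, the force, the opening and the grip force at its end.
- env.read_state(): the state, without advancing time (a new reading comes with each control period).
- env.grab_frame(name): name is "scene" or "top"; returns a dict with "img" (400x640x3 uint8, red, green, blue), "fovy" (degrees; the focal length in pixels is half the picture's height over the tangent of half this angle, whatever the lens; pixels are square), "cx", "cy" (the principal point, pixels), "eye" and "attitude" of the camera in the world. Camera axes: x right, y down, z forward; pixel columns grow to the right and rows downward; lengths in m; the calibration is good to about 2 mm. A picture is of the moment at which its call begins. There is no depth.
- env.finish_job(): hands the job in; it is judged then, once.
Trained networks look in the newest picture that a camera, given by its name, has taken for a name from the list of things; names that differ only in an ending like _2 or _b are one class to them, and where a whole thing is asked for, a point or a joint stands for the part that bears it (a point fixed in the world has none). Each returns a list of dicts, best first, with "conf" (0 to 1); they miss things now and then, are a little off and sometimes report something else, mostly with a low value. They report only what shows in the picture. A call takes as long as a camera call.
- env.spot_in(thing, camera): "location" ([column, row] in pixels, amid what is visible of it).
- env.regions_of(thing, camera): "pixels" (400x640 bool, what is visible of it) and "location" ([column, row] in pixels, amid what is visible of it).
- env.pinpoint(thing, camera): "location" ([column, row] in pixels: a listed point, or the origin of a listed thing).
The state is a dict: "clock": time; "q": joint angles; "qd": joint speeds; "effort": joint torques, N m; "tcp_pos": TCP position; "orientation": TCP orientation; "ft_force": force on the tool from outside, world axes, zero at the start; "moment": the same for the moment, N m; "gripper_width": opening from 0.0 (shut) to 1.0 (fully open); "grip_force": force on a finger pad.
Only numpy, scipy, OpenCV 4.12 (cv2) and the standard library are available. Lean on these libraries where they do the work, as an engineer would, in place of code of your own. Each camera call takes 0.05 s, during which the arm holds its last target. There are 200 camera calls.

## Working session

There is one attempt and no reset: what is moved stays moved. The work goes in short steps, Python scripts to look and compute and a shell command to move; the robot and the scene stay as the last step left them, time stands still between calls to the robot, and variables do not carry over. Pictures are saved under pics/ and viewed, at most 10 in all, crops included, and the job is handed in when it is done.

```bash
mkdir -p pics; ls; cat > h.py <<'E'
import numpy as np, cv2
from workcell import env
from scipy.spatial.transform import Rotation as R
def cam(name,save=None):
    f=env.grab_frame(name)
    if save: cv2.imwrite('pics/'+save,f['img'][:,:,::-1])
    return f
def rotm(a):
    a=np.array(a)
    return a if a.shape==(3,3) else R.from_euler('xyz',a).as_matrix()
def ray(f,p):
    F=200/np.tan(np.radians(f['fovy'])/2)
    d=rotm(f['attitude'])@np.array([(p[0]-f['cx'])/F,(p[1]-f['cy'])/F,1.])
    return np.array(f['eye']),d/np.linalg.norm(d)
def atz(f,p,z):
    e,d=ray(f,p); return e+d*(z-e[2])/d[2]
def tri(rs):
    A=sum(np.eye(3)-np.outer(d,d) for e,d in rs); b=sum((np.eye(3)-np.outer(d,d))@e for e,d in rs)
    return np.linalg.solve(A,b)
def proj(f,P):
    F=200/np.tan(np.radians(f['fovy'])/2)
    c=rotm(f['attitude']).T@(np.array(P)-np.array(f['eye'])); return np.array([f['cx']+F*c[0]/c[2],f['cy']+F*c[1]/c[2]])
E
python3 - <<'E'
from h import *
fs={}
for n in ('scene','top'):
    f=fs[n]=cam(n,n+'0.png'); print(n,f['eye'],f['attitude'],f['fovy'],f['cx'],f['cy'])
np.set_printoptions(precision=4,suppress=True)
for t in ['port','chamber','catch_left','catch_right','plate_slot','slot_mouth','plate_round','stand','probe','probe_tip','timer','vial','dropper']:
    L={}
    for n in fs:
        L[n]=[(np.round(d['location'],1),round(d['conf'],2)) for d in env.pinpoint(t,n)[:2]]
    try: print(t,L,tri([ray(fs[n],L[n][0][0]) for n in fs]))
    except Exception as e: print(t,L,e)
s=env.read_state();print(s)
E
```

```text
pics
scene [ 0.10981712 -0.27153714  0.73526228] [-2.45017085 -0.01632282 -0.9459545 ] 55.207917006195395 321.1174526551824 200.91921128891224
top [0.48616095 0.06207603 1.22502976] [-3.0813684  -0.02594699 -1.54658318] 47.505861528930524 311.2343572978151 204.31282745223348
port {'scene': [(array([307.9, 195.3]), 0.92), (array([263. , 171.8]), 0.29)], 'top': [(array([297.3, 203.8]), 0.72)]} [0.5552 0.0708 0.0767]
chamber {'scene': [(array([313.5, 216.6]), 0.81), (array([423.5, 279.2]), 0.68)], 'top': [(array([182.6, 211.3]), 0.65), (array([300.4, 209.5]), 0.6)]} [ 0.582   0.2501 -0.0797]Traceback (most recent call last):
  File "<stdin>", line 9, in <module>
ValueError: it knows: chamber, dropper, plate_round, plate_slot, port, probe, probe_tip, slot_mouth, stand, timer, vial
```

```bash
python3 - <<'E'
from h import *
fs={}
for n in ('scene','top'): fs[n]=cam(n)
np.set_printoptions(precision=4,suppress=True)
for t in ['port','chamber','plate_slot','slot_mouth','plate_round','stand','probe','timer','vial','dropper']:
    L={}
    for n in fs:
        L[n]=[(np.round(d['location'],1),round(d['conf'],2)) for d in env.pinpoint(t,n)[:2]]
    try: print(t,L,tri([ray(fs[n],L[n][0][0]) for n in fs]))
    except Exception as e: print(t,L,e)
s=env.read_state();print(s)
E
```

```text
port {'scene': [(array([308. , 196.4]), 0.65)], 'top': [(array([298.5, 206. ]), 0.77)]} [0.5499 0.0672 0.0804]
chamber {'scene': [(array([312. , 216.9]), 0.91), (array([219.7, 210.1]), 0.46)], 'top': [(array([300. , 209.4]), 0.74)]} [0.5475 0.0598 0.0123]
plate_slot {'scene': [(array([259.6, 172.7]), 0.71)], 'top': [(array([227.8, 183.8]), 0.9)]} [ 0.6061  0.266  -0.013 ]
slot_mouth {'scene': [(array([263.8, 166.4]), 0.66)], 'top': [(array([224.2, 183.9]), 0.82)]} [0.6105 0.2655 0.0067]
plate_round {'scene': [(array([217.7, 210.2]), 0.89)], 'top': [(array([226.9, 248.1]), 0.7)]} [0.4364 0.2554 0.004 ]
stand {'scene': [(array([425.8, 278. ]), 0.65)], 'top': [(array([404.9, 206.4]), 0.65)]} [ 0.5641 -0.2269  0.0041]
probe {'scene': [(array([424. , 276.3]), 0.97)], 'top': [(array([406.7, 212.2]), 0.56)]} [ 0.5468 -0.2243  0.0344]
timer {'scene': [(array([327.2, 311.2]), 0.94), (array([216.7, 210.3]), 0.51)], 'top': [(array([357.9, 271.5]), 0.95)]} [ 0.3845 -0.1004 -0.0062]
vial {'scene': [(array([212. , 169.1]), 0.44)], 'top': [(array([182. , 213.2]), 0.5)]} [ 0.529   0.3784 -0.0057]
dropper {'scene': [(array([215.7, 208. ]), 0.75), (array([429.9, 223.6]), 0.74)], 'top': [(array([389. , 150.2]), 0.57)]} [ 0.4562 -0.0416  0.3974]
{'clock': 1.4, 'q': array([ 1.1807,  0.0522,  1.4007,  0.    ,  1.6886, -0.0703]), 'qd': array([ 0.0009, -0.0008, -0.0008, -0.0009, -0.0006, -0.001 ]), 'effort': array([ -0.0002, -38.1523, -36.0316,  -0.    ,   0.0001,  -0.    ]), 'tcp_pos': array([0.165 , 0.4984, 0.2393]), 'orientation': array([ 3.1415, -0.    ,  2.8218]), 'ft_force': array([-0.1036, -0.3349, -0.3769]), 'moment': array([ 0.002 , -0.049 , -0.0119]), 'grip_force': 0.0, 'gripper_width': 1.001750166116992}
```

View pics/scene0.png

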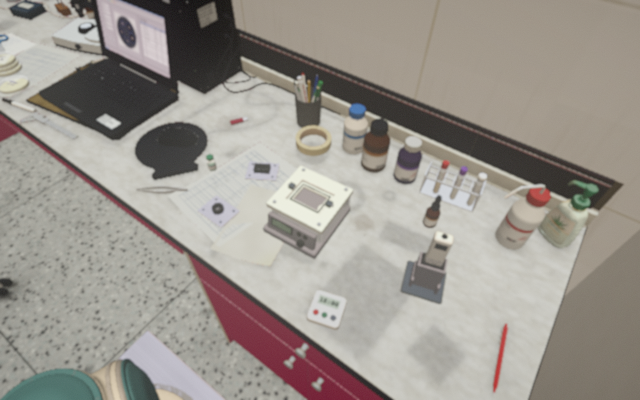

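View pics/top0.png

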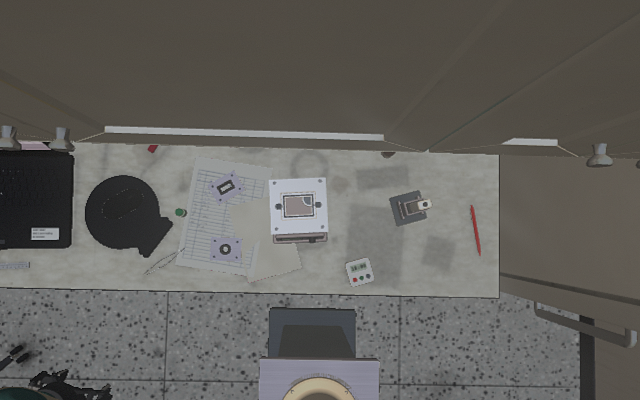

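The scene view shows the slot plate at about (262,170), the chamber with its port at (308,198) and the probe in its stand at (430,262). The top view has them at (226,187), (298,205) and (408,207). Next I rectify these areas at their known heights.

```bash
cat >> h.py <<'E'
def warp(f,c,z,half=.08,n=260):
    # x of world up, y of world left
    dst=np.float32([[0,0],[n,0],[n,n],[0,n]])
    W=[(c[0]+half,c[1]+half,z),(c[0]+half,c[1]-half,z),(c[0]-half,c[1]-half,z),(c[0]-half,c[1]+half,z)]
    src=np.float32([proj(f,w) for w in W])
    return cv2.getPerspectiveTransform(src,dst)
E
cat > m1.py <<'E'
from h import *
np.set_printoptions(precision=4,suppress=True)
C=[('plate_slot',(.61,.266),.006),('chamber',(.552,.069),.082),('probe',(.553,-.225),.173)]
rows=[]
for n in ('scene','top'):
    f=cam(n); r=[]
    for t,c,z in C:
        r.append(cv2.warpPerspective(f['img'],warp(f,c,z),(260,260),flags=cv2.INTER_CUBIC))
        cv2.circle(r[-1],(130,130),1,(255,0,0),-1)
    rows.append(np.hstack(r))
    for t,z in (('plate_slot',.003),('slot_mouth',.02),('plate_round',.003),('stand',.005),('probe',.173),('timer',.018),('chamber',.082)):
        for d in env.regions_of(t,n)[:1]:
            p=np.argwhere(d['pixels'])[:,::-1].astype(float)
            w=np.array([atz(f,q,z)[:2] for q in p])
            m=w.mean(0); rc=cv2.minAreaRect(np.float32(w*1000))
            u,s,v=np.linalg.svd(w-m,full_matrices=False)
            print(n,t,round(d['conf'],2),len(p),m,'rect',np.array(rc[0]),np.array(rc[1]),round(rc[2],1),'axis deg',np.degrees(np.arctan2(v[0,1],v[0,0])),'sd',s/np.sqrt(len(p)))
cv2.imwrite('pics/w1.png',np.vstack(rows)[:,:,::-1])
E
python3 m1.py
```

```text
scene plate_slot 0.89 547 [0.6022 0.2628] rect [605.7535 263.6485] [71.3641 82.9474] 33.3 axis deg -65.28813946765283 sd [0.0235 0.0189]
scene slot_mouth 0.56 574 [0.5884 0.2481] rect [589.1171 249.2948] [64.2818 85.2687] 31.7 axis deg -57.17722213356281 sd [0.0241 0.0183]
scene plate_round 0.73 722 [0.4365 0.255 ] rect [437.4412 256.0164] [85.1429 65.5765] 89.4 axis deg -88.00078982601357 sd [0.0238 0.0186]
scene stand 0.88 1512 [ 0.5596 -0.2319] rect [ 571.8648 -227.5827] [114.945   86.6958] 15.9 axis deg 178.80497729340894 sd [0.0263 0.0248]
scene probe 0.74 778 [ 0.5239 -0.2343] rect [ 526.8323 -231.9133] [82.7741 41.1005] 9.3 axis deg -176.48771302940642 sd [0.0232 0.0102]
scene timer 0.71 1143 [ 0.3804 -0.1052] rect [ 381.5699 -104.7635] [70.9581 67.8021] 17.3 axis deg -155.7066825710731 sd [0.0201 0.0191]
scene chamber 0.69 5059 [0.5173 0.0459] rect [522.0786  51.1164] [200.8986 167.3951] 4.0 axis deg -155.95384828920606 sd [0.0572 0.0435]
top plate_slot 0.63 673 [0.6014 0.2619] rect [601.2272 262.4531] [63.4049 81.8748] 31.4 axis deg -56.99031131633548 sd [0.0241 0.0184]
top slot_mouth 0.89 774 [0.5979 0.2606] rect [599.1417 260.4426] [67.1304 85.7193] 33.2 axis deg 116.57641700435653 sd [0.0243 0.0184]
top plate_round 0.92 674 [0.4345 0.2563] rect [434.1692 256.4211] [61.0634 79.9494] 1.3 axis deg -92.37514122082592 sd [0.0233 0.0175]
top stand 0.6 685 [ 0.5563 -0.2244] rect [ 557.2925 -229.6427] [78.8983 84.6112] 16.2 axis deg 175.525025578125 sd [0.0251 0.0238]
top probe 0.5 229 [ 0.554  -0.2144] rect [ 554.53   -215.1365] [22.6077 57.716 ] 15.4 axis deg -76.11353073047611 sd [0.016  0.0064]
top timer 0.86 591 [ 0.3854 -0.0996] rect [ 386.5192 -100.0658] [68.1805 64.3433] 15.3 axis deg -148.60193039661536 sd [0.0188 0.0178]
top chamber 0.86 3791 [0.5417 0.0662] rect [541.03    66.0014] [165.5797 148.635 ] 4.1 axis deg -178.50401514043998 sd [0.0474 0.042 ]
```

View pics/w1.png

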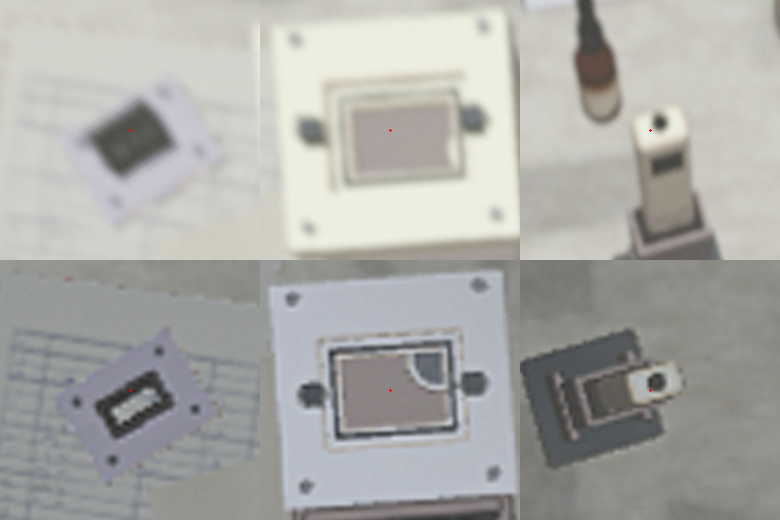

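```bash
cat >> h.py <<'E'
def go(x,y,z,yawdeg):
    s=env.read_state(); p=np.array(s['tcp_pos']); Rm=R.from_euler('xyz',s['orientation']).as_matrix()
    d=Rm.T@(np.array([x,y,z])-p); t=-(np.radians(yawdeg)-s['orientation'][2]); t=(t+np.pi)%(2*np.pi)-np.pi
    print('go',np.round(d,4),'turn',round(t,4),'dist',round(np.linalg.norm(d),3),'t',s['clock'])
E
python3 - <<'E'
from h import *
go(.602,.2625,.2393,122)
print(env.tcp_to_tips)
T=[(.552,.069),(.553,-.225)]
def P(px,c,z):  # tile px -> world
    k=.16/260; return np.array([c[0]+(130-px[1])*k,c[1]+(130-px[0])*k,z])
fs={n:cam(n) for n in('scene','top')}
def both(name,ps,pt,c,z):
    print(name,tri([(np.array(fs[n]['eye']),(P(p,c,z)-fs[n]['eye'])/np.linalg.norm(P(p,c,z)-fs[n]['eye'])) for n,p in(('scene',ps),('top',pt))]).round(4))
both('ring',(142,136.5),(133.5,129),T[0],.082)
both('bolts',(136.5,126.75),(132.75,126),T[0],.082)
both('hous',(132.5,124.5),(132,128.5),T[0],.082)
both('probe cap',(139,121),(136,122),T[1],.173)
E
```

```text
go [-0.489  -0.0866  0.    ] turn 0.6925 dist 0.497 t 2.2
0.008
ring [0.5535 0.0665 0.0733]
bolts [0.5551 0.0667 0.0797]
hous [0.5534 0.0671 0.0841]
probe cap [ 0.5584 -0.2297  0.1725]
```

```bash
python3 -m inch '-.035 -.006 0 .1;-.075 -.013 0 .2;-.115 -.02 0 .3;-.155 -.027 0 .4;-.195 -.034 0 .5;-.235 -.042 0 .6;-.275 -.049 0 .69;-.315 -.056 0 .6925;-.355 -.063 0.01 .6925;-.395 -.07 .03 .6925;-.43 -.076 .06 .6925;-.46 -.082 .09 .6925;-.489 -.0866 .12 .6925;-.489 -.0866 .14 .6925;-.489 -.0866 .14 .6925' 1.0; python3 - <<'E'
from h import *
go(.602,.2625,.016,122)
E
```

```text
clock: 3.55
tcp_pos: [0.6004, 0.2596, 0.0914]
orientation: [-3.13, -0.002, 2.126]
ft_force: [-1.4, 0.7, -2.0]
gripper_width: 1.0
grip_force: 0.0
go [0.0015 0.0037 0.0753] turn -0.0029 dist 0.075 t 3.55
```

```bash
python3 -m inch '0 0 .03;0 0 .06;0 0 .075;0 0 .083;0 0 .083' 1.0 2>&1 | tail -3; python3 -m inch '0 0 .03 0;0 0 .06 0;0 0 .075 0;0 0 .083 0;0 0 .083 0;0 0 .083 0' 1.0; python3 - <<'E'
from h import *
go(.602,.2625,.016,122)
f=cam('top')
w=cv2.warpPerspective(f['img'],warp(f,(.602,.2625),.006),(520,520)) if 0 else cv2.warpPerspective(f['img'],warp(f,(.602,.2625),.02,.08,400),(400,400))
f=cam('scene');w2=cv2.warpPerspective(f['img'],warp(f,(.602,.2625),.02,.08,400),(400,400))
cv2.imwrite('pics/w2.png',np.hstack([w,w2])[:,:,::-1])
E
```

```text
Traceback (most recent call last):
ValueError: each row has 4 numbers
clock: 4.05
tcp_pos: [0.6025, 0.2633, 0.0183]
orientation: [3.139, 0.0, 2.13]
ft_force: [-0.3, -0.2, 0.2]
gripper_width: 0.998
grip_force: 0.0
go [-0.0004 -0.0008  0.0023] turn 0.0007 dist 0.002 t 4.05
```

View pics/w2.png

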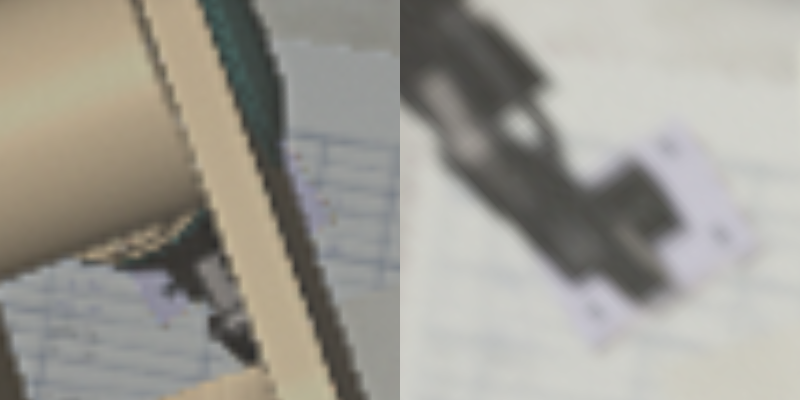

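The scene half shows the collar between the two fingers, near (640,210). I'm closing on it.

```bash
python3 -m inch '0 0 0 0;0 0 0 0;0 0 0 0;0 0 0 0;0 0 0 0;0 0 0 0;0 0 0 0;0 0 0 0' 0.0 60;  python3 -m inch '0 0 -.02 0;0 0 -.05 0;0 0 -.09 0;0 0 -.13 0;0 0 -.15 0;0 0 -.15 0;0 0 -.15 0' ; python3 - <<'E'
from h import *
go(.5538,.0668,.167,94)
np.set_printoptions(precision=4,suppress=True)
f=cam('scene','s3.png'); print(env.pinpoint('plate_slot','scene'),env.pinpoint('slot_mouth','scene'))
E
```

```text
clock: 4.82
tcp_pos: [0.6023, 0.2625, 0.0167]
orientation: [3.141, 0.0, 2.129]
ft_force: [-0.3, -0.1, 1.9]
gripper_width: 0.26
grip_force: 61.8
clock: 5.4
tcp_pos: [0.6024, 0.2626, 0.1672]
orientation: [3.14, 0.0, 2.129]
ft_force: [-0.2, 1.3, -2.4]
gripper_width: 0.261
grip_force: 61.4
go [-0.1403 -0.1449  0.    ] turn 0.4886 dist 0.202 t 5.4
[{'location': [253.1, 129.3], 'conf': 0.62}] [{'location': [257.5, 119.4], 'conf': 0.69}, {'location': [313.4, 217.8], 'conf': 0.26}, {'location': [428.1, 225.8], 'conf': 0.17}]
```

```bash
python3 -m inch '-.028 -.029 0 .098;-.056 -.058 0 .196;-.084 -.087 0 .294;-.112 -.116 0 .392;-.1403 -.1449 0.01 .4886;-.1403 -.1449 0.03 .4886;-.1403 -.1449 0.04 .4886;-.1403 -.1449 0.04 .4886;-.1403 -.1449 0.04 .4886'; python3 - <<'E'
from h import *
np.set_printoptions(precision=4,suppress=True)
go(.5538,.0668,.127,94)
o=[]
for n in('scene','top'):
    f=cam(n)
    for t in('plate_slot','slot_mouth'): 
        for d in env.pinpoint(t,n)[:2]: print(n,t,d,atz(f,d['location'],.11 if t=='plate_slot' else .13))
    for d in env.regions_of('plate_slot',n)[:1]:
        w=np.array([atz(f,q,.113)[:2] for q in np.argwhere(d['pixels'])[:,::-1].astype(float)]); print(d['conf'],cv2.minAreaRect(np.float32(w*1000)))
    o.append(cv2.warpPerspective(f['img'],warp(f,(.552,.069),.113,.08,400),(400,400),flags=cv2.INTER_CUBIC))
cv2.imwrite('pics/w3.png',np.hstack(o)[:,:,::-1])
E
```

```text
clock: 6.3
tcp_pos: [0.5529, 0.0676, 0.1249]
orientation: [-3.139, -0.0, 1.642]
ft_force: [-0.2, 0.4, -2.2]
gripper_width: 0.261
grip_force: 61.4
go [-0.0008  0.0009 -0.0021] turn 0.0017 dist 0.002 t 6.3
scene plate_slot {'location': [304.4, 188.9], 'conf': 0.57} [0.5415 0.0721 0.11  ]
scene slot_mouth {'location': [311.5, 182.0], 'conf': 0.72} [0.5524 0.0609 0.13  ]
0.85 ((551.5576171875, 65.2346420288086), (65.0682601928711, 84.2879638671875), 3.6434879302978516)
```

View pics/w3.png

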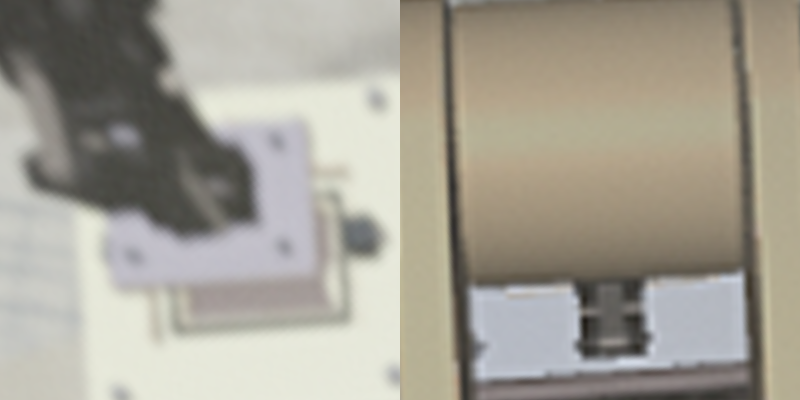

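```bash
python3 -m inch '0 0 .006 0;0 0 .012 0;0 0 .018 0;0 0 .018 0;0 0 .018 0'; python3 -m inch '0 0 .003 0;0 0 .006 0;0 0 .008 0;0 0 .008 0;0 0 .008 0'; python3 - <<'E'
from h import *
np.set_printoptions(precision=4,suppress=True)
go(.5535,.0668,.093,94)
f=cam('scene')
for d in env.regions_of('plate_slot','scene')[:1]:
        w=np.array([atz(f,q,.088)[:2] for q in np.argwhere(d['pixels'])[:,::-1].astype(float)]); print(d['conf'],cv2.minAreaRect(np.float32(w*1000)))
cv2.imwrite('pics/w4.png',cv2.warpPerspective(f['img'],warp(f,(.552,.069),.082,.08,600),(600,600),flags=cv2.INTER_CUBIC)[:,:,::-1])
E
```

```text
clock: 7.12
tcp_pos: [0.553, 0.0666, 0.1074]
orientation: [-3.14, -0.0, 1.641]
ft_force: [0.3, -0.7, -1.0]
gripper_width: 0.261
grip_force: 61.4
clock: 7.53
tcp_pos: [0.554, 0.0667, 0.1011]
orientation: [3.14, -0.0, 1.641]
ft_force: [0.4, 0.0, 3.7]
gripper_width: 0.258
grip_force: 61.9
go [ 0.0001 -0.0005  0.0081] turn 0.0001 dist 0.008 t 7.5333
0.64 ((553.8475341796875, 63.24242401123047), (66.61750030517578, 84.4681167602539), 2.5101349353790283)
```

View pics/w4.png

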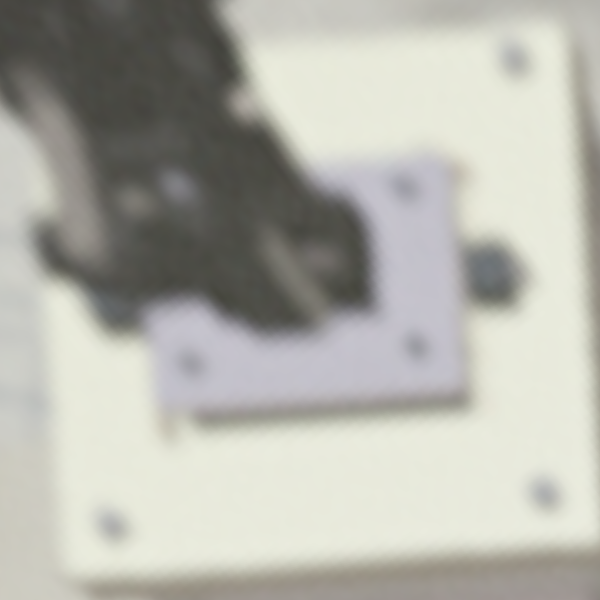

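The scene view shows the plate sitting squarely between the two catch housings at (120,310) and (495,275), with first contact at the expected height. Now I press it down.

```bash
python3 -m inch '0 0 .0015 0;0 0 .003 0;0 0 .0045 0;0 0 .006 0;0 0 .007 0;0 0 .0075 0;0 0 .0075 0;0 0 .0075 0'
```

```text
clock: 8.3
tcp_pos: [0.5532, 0.0667, 0.0927]
orientation: [-3.141, -0.0, 1.641]
ft_force: [-2.4, -0.7, 2.6]
gripper_width: 0.258
grip_force: 61.8
```

```bash
python3 -m inch '0 0 .001 0;0 0 .002 0;0 0 .002 0;0 0 .002 0'; python3 -m inch '0 0 -.002 0;0 0 -.002 0;0 0 -.002 0;0 0 -.002 0;0 0 -.002 0' 0.45;
```

```text
clock: 8.63
tcp_pos: [0.5533, 0.0667, 0.0926]
orientation: [-3.141, 0.0, 1.641]
ft_force: [-8.8, -0.9, 14.2]
gripper_width: 0.259
grip_force: 63.3
clock: 9.05
tcp_pos: [0.5533, 0.0667, 0.0923]
orientation: [-3.141, -0.0, 1.641]
ft_force: [0.0, -0.3, 0.3]
gripper_width: 0.448
grip_force: 0.0
```

```bash
python3 -m inch '0 0 -.02 0;0 0 -.05 .1;0 0 -.05 .22;0 0 -.05 .34;0 0 -.05 .46;0 0 -.05 .58;0 0 -.05 .7;0 0 -.05 .82;0 0 -.05 .94;0 0 -.05 1.06;0 0 -.05 1.18;0 0 -.05 1.3;0 0 -.05 1.42;0 0 -.05 1.54;0 0 -.05 1.571;0 0 -.05 1.571;0 0 -.05 1.571' 0.62 20; python3 - <<'E'
from h import *
go(.5533,.0667,.098,4.0)
np.set_printoptions(precision=4,suppress=True)
for n in('scene','top'):
  f=cam(n)
  for t,z in(('slot_mouth',.096),('plate_slot',.076)):
    for d in env.pinpoint(t,n)[:1]: print(n,t,d,atz(f,d['location'],z))
E
```

```text
clock: 10.47
tcp_pos: [0.5534, 0.0667, 0.1425]
orientation: [-3.142, 0.0, 0.071]
ft_force: [-0.4, 0.5, 0.2]
gripper_width: 0.618
grip_force: 0.0
go [-0.0001 -0.      0.0445] turn 0.0013 dist 0.045 t 10.4667
scene slot_mouth {'location': [310.4, 191.0], 'conf': 0.64} [0.5541 0.0653 0.096 ]
scene plate_slot {'location': [308.1, 197.5], 'conf': 0.66} [0.5494 0.0684 0.076 ]
```

```bash
python3 -m inch '0 0 .03 0;0 0 .044 0;0 0 .0445 0;0 0 .0445 0;0 0 .0445 0;0 0 .0445 0' 0.62; python3 -m inch '0 0 0 0;0 0 0 0;0 0 0 0;0 0 0 0;0 0 0 0;0 0 0 0' 0.4 20
```

```text
clock: 11.27
tcp_pos: [0.5544, 0.0668, 0.1]
orientation: [-3.142, -0.003, 0.07]
ft_force: [-0.1, -0.6, -0.1]
gripper_width: 0.619
grip_force: 0.0
clock: 11.77
tcp_pos: [0.5542, 0.067, 0.0999]
orientation: [-3.141, -0.003, 0.07]
ft_force: [-1.1, 1.6, 5.5]
gripper_width: 0.479
grip_force: 20.2
```

```bash
python3 -m inch '0 0 0 0;0 0 0 0;0 0 -.03 0;0 0 -.07 0;0 0 -.11 0;0 0 -.13 0;0 0 -.13 0;0 0 -.13 0' 0.62; python3 - <<'E'
from h import *
go(.5584,-.2297,.228,16)
np.set_printoptions(precision=4,suppress=True)
for n in('scene','top'):
  f=cam(n,n+'5.png')
  for t,z in(('slot_mouth',.096),('plate_slot',.076)):
    for d in env.pinpoint(t,n)[:1]: print(n,t,d,atz(f,d['location'],z))
  for d in env.regions_of('dropper',n)[:2]: print('dropper',n,d['conf'],d['location'],atz(f,d['location'],.05))
  if n=='scene': cv2.imwrite('pics/w5.png',cv2.warpPerspective(f['img'],warp(f,(.552,.069),.082,.08,500),(500,500),flags=cv2.INTER_CUBIC)[:,:,::-1])
E
```

```text
clock: 12.43
tcp_pos: [0.5539, 0.0666, 0.2294]
orientation: [3.141, -0.003, 0.07]
ft_force: [0.4, -0.3, -0.5]
gripper_width: 0.622
grip_force: 0.0
go [-0.0161  0.2959  0.0015] turn -0.2096 dist 0.296 t 12.4333
scene slot_mouth {'location': [311.5, 190.4], 'conf': 0.81} [0.557  0.0644 0.096 ]
scene plate_slot {'location': [306.6, 197.5], 'conf': 0.57} [0.5474 0.0711 0.076 ]
dropper scene 0.7 [431.1, 217.4] [ 0.6853 -0.1766  0.05  ]
top slot_mouth {'location': [297.9, 205.3], 'conf': 0.39} [0.5516 0.0675 0.096 ]
top plate_slot {'location': [300.1, 207.4], 'conf': 0.39} [0.5476 0.0619 0.076 ]
dropper top 0.44 [389.6, 150.1] [ 0.7054 -0.1687  0.05  ]
```

View pics/w5.png

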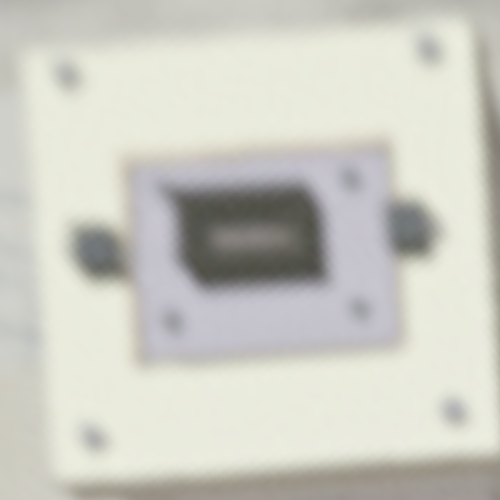

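The picture shows the plate flush in the port between the catches, with the slot at about (255,240). Next is the probe.

```bash
python3 -m inch '-.002 .035 0 -.03;-.004 .075 0 -.06;-.006 .115 0 -.1;-.009 .155 0 -.13;-.011 .195 0 -.16;-.013 .235 0 -.19;-.015 .27 0 -.2096;-.0161 .296 0 -.2096;-.0161 .296 .0 -.2096;-.0161 .296 .0 -.2096' 0.95 20; python3 - <<'E'
from h import *
go(.5584,-.2297,.14,16)
E
```

```text
clock: 13.67
tcp_pos: [0.5576, -0.231, 0.2275]
orientation: [-3.141, 0.001, 0.277]
ft_force: [-0.3, 0.8, -0.8]
gripper_width: 0.957
grip_force: 0.0
go [ 0.0011 -0.0009  0.0875] turn -0.0025 dist 0.088 t 13.6667
```

```bash
python3 -m inch '0 0 .02 0;0 0 .045 0;0 0 .07 0;0 0 .088 0;0 0 .088 0;0 0 .088 0' ; python3 -m inch '0 0 0 0;0 0 0 0;0 0 0 0;0 0 0 0;0 0 0 0;0 0 0 0;0 0 0 0' 0.3 20;
```

```text
clock: 14.17
tcp_pos: [0.5579, -0.2285, 0.1398]
orientation: [-3.14, 0.001, 0.281]
ft_force: [0.5, 0.1, 0.6]
gripper_width: 0.952
grip_force: 0.0
clock: 14.75
tcp_pos: [0.5585, -0.2297, 0.1416]
orientation: [3.141, -0.002, 0.279]
ft_force: [-1.3, 1.7, 5.9]
gripper_width: 0.396
grip_force: 25.9
```

```bash
python3 -m inch '0 0 0 0;0 0 0 0;0 0 0 0;0 0 0 0;0 0 0 -.12;0 0 0 -.24;0 0 0 -.36;0 0 0 -.48;0 0 0 -.6;0 0 0 -.72;0 0 0 -.84;0 0 0 -.96;0 0 0 -1.08;0 0 0 -1.2;0 0 0 -1.32;0 0 0 -1.44;0 0 0 -1.56;0 0 0 -1.571;0 0 0 -1.571;0 0 0 -1.571' 0.95;  python3 -m inch '0 0 0 0;0 0 0 0;0 0 0 0;0 0 0 0;0 0 0 0;0 0 0 0;0 0 0 0;0 0 0 0;0 0 0 0' 0.0 60;
```

```text
clock: 16.42
tcp_pos: [0.558, -0.2297, 0.1401]
orientation: [-3.141, -0.0, 1.847]
ft_force: [-0.1, 0.0, -0.3]
gripper_width: 0.953
grip_force: 0.0
clock: 17.17
tcp_pos: [0.5582, -0.2297, 0.1404]
orientation: [3.141, 0.0, 1.85]
ft_force: [1.1, 0.3, 0.9]
gripper_width: 0.251
grip_force: 59.1
```

```bash
python3 -m inch '0 0 -.01 0;0 0 -.025 0;0 0 -.045 0;0 0 -.07 0;0 0 -.095 0;0 0 -.115 0;0 0 -.115 0;0 0 -.115 0;0 0 -.115 0'; python3 - <<'E'
from h import *
go(.5533,.0670,.255,94.0)
E
```

```text
clock: 17.92
tcp_pos: [0.5575, -0.2295, 0.2533]
orientation: [-3.139, -0.002, 1.85]
ft_force: [0.7, 0.4, -3.7]
gripper_width: 0.254
grip_force: 59.0
go [ 0.2862  0.0777 -0.0013] turn 0.2096 dist 0.297 t 17.9167
```

```bash
python3 -m inch '.015 .004 0 .02;.04 .011 0 .04;.07 .019 0 .06;.1 .027 0 .08;.13 .035 0 .1;.16 .043 0 .12;.19 .052 0 .14;.22 .06 0 .16;.25 .068 0 .18;.27 .073 0 .2;.282 .0765 0 .2096;.2862 .0777 0 .2096;.2862 .0777 0 .2096;.2862 .0777 0 .2096;.2862 .0777 0 .2096;.2862 .0777 0 .2096'; python3 - <<'E'
from h import *
go(.5533,.0670,.223,94.0)
o=[]
for n in('scene','top'):
  f=cam(n); o.append(cv2.warpPerspective(f['img'],warp(f,(.552,.069),.11,.08,400),(400,400),flags=cv2.INTER_CUBIC))
cv2.imwrite('pics/w6.png',np.hstack(o)[:,:,::-1])
go(.5533,.0670,.223,94.0)
E
```

```text
clock: 19.25
tcp_pos: [0.5538, 0.0658, 0.255]
orientation: [-3.141, 0.0, 1.639]
ft_force: [-0.1, -1.0, -2.0]
gripper_width: 0.25
grip_force: 58.9
go [ 0.0012 -0.0004  0.032 ] turn -0.0012 dist 0.032 t 19.25
go [ 0.001  -0.0004  0.0322] turn -0.001 dist 0.032 t 19.35
```

View pics/w6.png

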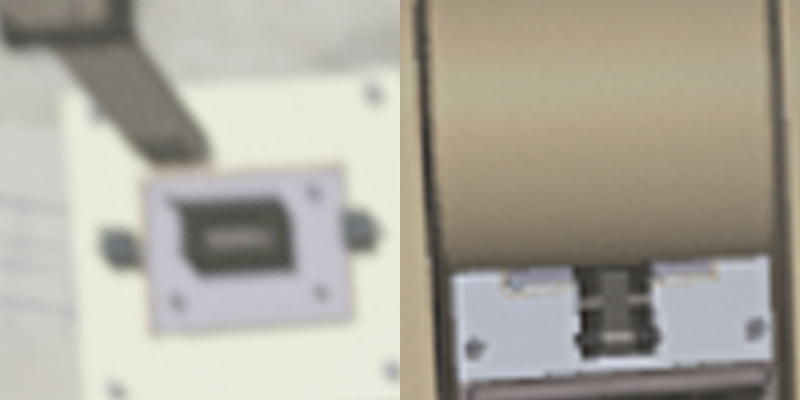

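The blade hangs straight with its tip at (185,160), and the slot is at (237,238). I'll lower it to just above the collar and check again.

```bash
python3 -m inch '.0005 -.0003 .01 0;.0008 -.0004 .02 0;.0008 -.0004 .028 0;.0008 -.0004 .028 0;.0008 -.0004 .028 0;.0008 -.0004 .028 0'; python3 - <<'E'
from h import *
np.set_printoptions(precision=4,suppress=True)
go(.5533,.0670,.223,94.0)
f=cam('scene'); cv2.imwrite('pics/w7.png',cv2.warpPerspective(f['img'],warp(f,(.557,.069),.096,.04,500),(500,500),flags=cv2.INTER_CUBIC)[:,:,::-1])
for d in env.pinpoint('probe_tip','scene')[:1]: print(d,atz(f,d['location'],.102))
for d in env.pinpoint('slot_mouth','scene')[:1]: print(d,atz(f,d['location'],.096))
F=lambda P:proj(f,P).round(1)
print('exp tip',F((.5533,.067,.102)),'exp slot',F((.5533,.067,.096)))
E
```

```text
clock: 19.85
tcp_pos: [0.5533, 0.0676, 0.2274]
orientation: [3.141, -0.0, 1.641]
ft_force: [-0.6, -0.3, -2.1]
gripper_width: 0.25
grip_force: 58.8
go [-0.0006 -0.0001  0.0044] turn 0.0002 dist 0.004 t 19.85
{'location': [309.7, 191.4], 'conf': 0.97} [0.5481 0.0627 0.102 ]
{'location': [310.8, 190.5], 'conf': 0.74} [0.5558 0.0655 0.096 ]
exp tip [309.6 189.1] exp slot [309.6 190.9]
```

View pics/w7.png

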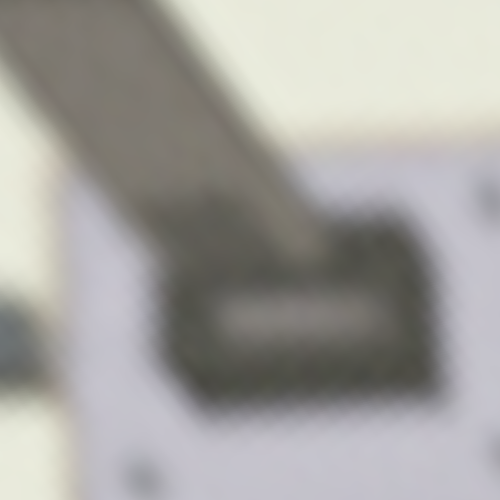

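```bash
python3 -m inch '-.0005 0 .002 0;-.0005 0 .004 0;-.0005 0 .006 0;-.0005 0 .008 0;-.0005 0 .009 0;-.0005 0 .009 0;-.0005 0 .009 0'; python3 -m inch '0 0 .0015 0;0 0 .003 0;0 0 .0045 0;0 0 .005 0;0 0 .005 0'
```

```text
clock: 20.58
tcp_pos: [0.5533, 0.0671, 0.2182]
orientation: [-3.142, -0.0, 1.641]
ft_force: [-0.2, 0.5, -2.1]
gripper_width: 0.255
grip_force: 58.8
clock: 21.0
tcp_pos: [0.5533, 0.0671, 0.213]
orientation: [-3.141, -0.0, 1.641]
ft_force: [0.3, 0.1, -2.6]
gripper_width: 0.251
grip_force: 58.8
```

No contact force with the tip about 8 mm inside the slot, so I keep lowering.

```bash
python3 -m inch '0 0 .003 0;0 0 .006 0;0 0 .009 0;0 0 .012 0;0 0 .015 0;0 0 .018 0;0 0 .02 0;0 0 .02 0;0 0 .02 0'; python3 -m inch '0 0 .003 0;0 0 .006 0;0 0 .01 0;0 0 .014 0;0 0 .018 0;0 0 .022 0;0 0 .025 0;0 0 .027 0;0 0 .028 0;0 0 .028 0;0 0 .028 0;0 0 .028 0;0 0 .028 0;0 0 .028 0;0 0 .028 0'; python3 - <<'E'
from h import *
f=cam('scene'); cv2.imwrite('pics/w8.png',cv2.resize(f['img'][110:270,220:400],None,fx=3.3,fy=3.3,interpolation=cv2.INTER_CUBIC)[:,:,::-1])
E
```

```text
clock: 21.75
tcp_pos: [0.5533, 0.0671, 0.1932]
orientation: [-3.141, -0.0, 1.641]
ft_force: [0.0, -0.3, -2.2]
gripper_width: 0.25
grip_force: 58.8
clock: 23.0
tcp_pos: [0.5534, 0.0671, 0.1654]
orientation: [3.141, -0.0, 1.641]
ft_force: [-0.2, 0.5, -2.3]
gripper_width: 0.244
grip_force: 59.1
```

View pics/w8.png

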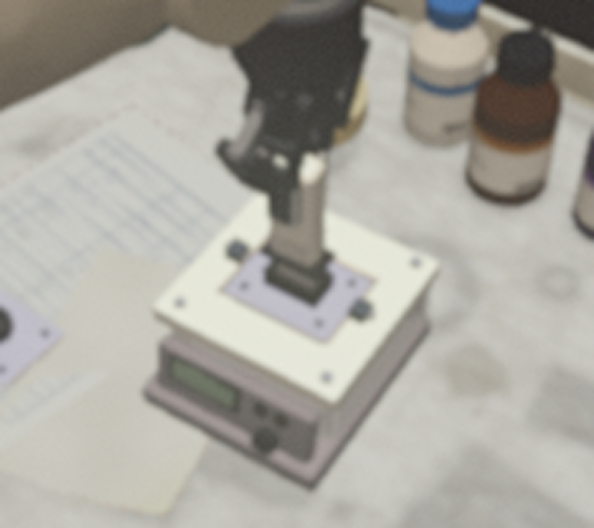

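The blade is through the slot, with the flange at (300,260) just above the collar at (298,285) and no contact forces. I'm handing in.

```bash
python3 -c "
from workcell import env
print(env.finish_job())"
```

```text
the job is handed in; nothing more can be done
None
```

I handed the job in at about 23 s, but no verdict came back: the slotted plate is flush in the port, and the probe is held upright and still through the slot with no contact forces. By the arm's readings the blade tip is about 36 mm below the ledge and the flange about 14 mm above the collar.

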